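# Tip the marked jade slab to its viewing angle on the sprung light stand

## Task

Check the marked jade slab over the lamp: with the fingertips press down the round black pad on the corner of the sprung tilt plate until the orange pointer stands over the blue tab on the scale, hold it there for about two seconds without pushing it on past the tab, then let the plate come back up level and move clear. Do not touch the slab or the pointer, do not shift the slab on the plate or the blue tab on the scale, and leave the torch, bangle and offcut where they are.

Things in the scene. Friction and masses are not known exactly. Their poses are not given: they have to be found in the camera images.
- stand: light stand fixed to the counter: dark base 254 x 190 x 12 mm, lamp head in the middle, two pivot posts (62 mm high) at its x ends, upright white scale at x = +110 to +128 mm, 200 mm high at the rim (pointer tip 214 mm). Origin on the counter under the plate's centre, z up. Tilt axis: along the stand's x, 50 mm above the counter. The corner to press lies towards +y. Place and yaw vary
- tilt_plate (a joint): tilt of the aluminium plate (140 mm square, 8 mm thick, set on its diagonal), rad. 0 = level on its stop, top face 54 mm above the counter; grows as the +y corner goes down; hard stop at 0.36. A preloaded spring holds it up: about 2.3 N on the pad starts it, 6 N holds it at 0.15 rad, 9 N at 0.27 rad; let go, it returns to 0 by itself
- corner_pad: round black rubber pad, 28 mm across, 8 mm tall, on the +y corner of the tilt plate, 78 mm from the tilt axis: this is what is pressed. Origin at the centre of its top face, 62 mm above the counter when level (12 mm above the axis); its z is the plate's normal. It goes down about 12 mm at 0.15 rad and 21 mm at 0.27 rad
- pointer: orange pointer fixed to the tilt plate: a 4 mm wide needle that rises from the tilt axis in front of the white scale, tip bent back over the rim. Origin near its tip, 156 mm from the axis, over the middle of the rim. Upright at the scale's zero when the plate is level; it swings towards the stand's +y as the pad goes down
- index_tab (a joint): setting of the blue tab, rad from the scale's zero (new at each start, 0.13 to 0.25); the pointer stands over it when joint tilt_plate has the same value. The scale has a black line every 2 degrees from 0 to 20, bolder at 0, 10 and 20. The tab sits on the rim by friction and must not be moved
- tab_mark (a point): middle of the blue tab (a saddle 9 mm wide on the rim, its top 155 mm from the axis), taken 156 mm from the tilt axis: where the pointer's origin must come. Its y axis lies along the rim, the way the pointer travels as the pad goes down
- plate_centre (a point): centre of the tilt plate's top face, over a round window 62 mm across; its z is the plate's normal, its x the tilt axis. A brass stop screw with an 18 mm head, 11 mm high, stands on the plate's -y corner
- marked_slab: pale green-grey jade slab with concave long sides and drawn brown circles, 108 mm long, 46 mm (waist) to 72 mm (ends) wide, 8 mm thick, 0.17 kg, lying loose over the plate's window, long side roughly along the tilt axis. Origin at the centre of its underside
- torch: steel pocket torch standing on its head near the stand, 35 mm across at the head, 25 mm body, 115 mm tall. Origin under its centre
- bangle: green jade bangle lying flat near the stand, 74 mm across, 58 mm inside, 10 mm high. Origin under its centre
- offcut: grey-lilac jade offcut lying flat near the stand, about 74 x 46 x 12 mm, one circle drawn on it. Origin under its centre
Not all that is in view belongs to the job. Leave any yellow look-alike of the marked_slab alone.

How it is judged (in metres and radians):
On the way:
1. pressed by the fingers on the corner pad, the pointer stands over the blue tab and is held there (1.5 s; tip within 4.5 mm of the tab's middle) (y of pointer in the frame of tab_mark between -0.0045 and 0.0045 m and contact force between the fingers and corner_pad above 1 N), for 1.5 s.
At the end, for the whole second after the job is handed in: After the pointer was held over the tab for at least 1.5 s, the plate is back level on its stop (tilt under 0.02 rad) and still, the slab lies on it within 6 mm of its first place, the tab is where it was set (3 mm), and torch, bangle and offcut are within 12 mm of their first places (value of joint tilt_plate below 0.02 rad and velocity of joint tilt_plate between -0.05 and 0.05 rad/s and distance of marked_slab from where it was at the start of the episode below 0.006 m and linear speed of marked_slab below 0.02 m/s and z of marked_slab in the frame of plate_centre below 0.004 m and distance of tab_mark from where it was at the start of the episode below 0.003 m and distance of each of torch, bangle, offcut from where it was at the start of the episode below 0.012 m); the robot touches nothing.
It fails at once if the pointer is pushed on past the tab (tip more than 7.5 mm beyond its middle) (y of pointer in the frame of tab_mark above 0.0075 m).
It fails at once if the robot touches the marked slab or pushes the pointer itself (contact force between any of the fingers, the arm and marked_slab above 0.5 N or contact force between any of the fingers, the arm and pointer above 0.5 N).
It fails at once if the slab is lifted off the plate (z of marked_slab in the frame of plate_centre above 0.01 m).
It fails at once if the blue tab is shifted from its setting (over 3 mm) (distance of tab_mark from where it was at the start of the episode above 0.003 m).
It fails at once if torch, bangle or offcut is shifted (over 12 mm) or lifted (distance of any of torch, bangle, offcut from where it was at the start of the episode above 0.012 m).
It also fails if it takes over 42 s, if anything falls off the work surface, if the arm or the gripper's body presses on something with over 40 N, if the wrist force passes 120 N, or if a joint passes its speed limit or range.

## Robot

A 6-joint arm with a two-finger parallel gripper is mounted at the origin on the work surface. World frame = base frame: x ahead of the robot, y to its left, z up, the work surface at z = 0. Lengths are in m, angles in degrees, forces in N, time in s.
With the tool pointing down it reaches from about 0.3 to 1 m from the base axis. Payload 5.1 kg.
Tool frame: the origin (TCP) lies midway between the tips of the shut fingers; the grasp point (between the pads) lies 19 mm behind it; z points along the fingers, y is the direction in which the jaws open and shut (so a half turn about z gives the same grasp; the last joint's range is limited). The gripper opens to 95 mm and grips with 3 to 60 N. Pads are 20 mm wide; open, the fingers measure 119 mm over their backs; the gripper's body (75 mm by 180 mm) begins 59 mm behind the grasp point.
Start: joints at [-76.066, 7.093, 94.555, -0, 78.352, -4.733], TCP at [0.208, -0.616, 0.215] pointing down, gripper open.
Joint ranges: [-149.61, 149.61], [-58.7, 133.49], [1.44, 155.28], [-77.14, 257.14], [18.33, 153.61], [-166.67, 166.67]. Speed limits (degrees/s): [147.25, 147.25, 180, 180, 180, 180].

## Interface

Orientations are given as a 3x3 rotation matrix whose columns are the frame's x, y, z axes.
In Python, from workcell import r gives the robot as it stands. The module is installed in compiled form; this text tells all that it offers.
- The arm moves only by the shell command python3 -m inch 'ROWS'. ROWS is JSON, a list of rows, each a list of 3 entries, a list of its own where there are three numbers: the turn, a rotation vector about the world's x, y, z as a fraction of full scale, then the shift along the world's x, y, z as a fraction of full scale, then the opening, from -1 (shut) to 1 (fully open). In form: [[[ax, ay, az], [tx, ty, tz], fingers], ...]. A call has exactly 5 rows; each row is the pose to reach, as a shift and turn from the pose commanded when the call began; what a row does not reach only later rows make up. Full scale, the value 1, is 400 mm for a shift and 30 degrees for a turn. A row lasts 1/12 s, in which the tool goes at most 41.7 mm and 7.16 degrees, less where a joint would pass 70% of its speed; a pose out of reach is approached as far as the arm can. A call with a number of a shift or a turn outside -1 to 1 is refused whole. A call with a gripper value outside its range is refused whole. The fingers move at their own pace and stop on an object; the grip force is fixed at half the most. Time passes only in rows, so rows that repeat a pose let the fingers close, or fill a call up. It gives the time, the measured TCP pose, the force and the opening at its end, in the units of the state.
- r.read_state(): the state, without advancing time (a new reading comes with each control period).
- r.grab_frame(name): name is "side" or "top"; returns (picture, depth): 384x512x3 uint8, red, green, blue; 384x512 float32, m along the optical axis (not along the pixel's ray), 0 where there is no reading.
- r.calibration(name): a dict with "K" (3x3 intrinsics, pixels), "k1" (the pictures are not rectified: a ray, as slopes to the right and down, at radius r is drawn at 1 + k1 r^2 times it, then the intrinsics apply), "world_to_cam" (4x4, takes a point from world to camera coordinates). Camera axes: x right, y down, z forward; pixel columns grow to the right and rows downward; lengths in m; the calibration is good to about 2 mm. A picture is of the moment at which its call begins. calibration takes no time and is no camera call.
- r.hand_in(): hands the job in, once; it reports no verdict.
The state is a dict: "clock": time; "qpos": joint angles; "dq": joint speeds; "joint_efforts": joint torques, N m; "eef_pos": TCP position; "orientation": TCP orientation; "contact_force": force on the tool from outside, world axes, zero at the start; "ft_torque": the same for the moment, N m; "opening": finger opening in m.
Only numpy, scipy, OpenCV 4.12 (cv2) and the standard library are available. Lean on these libraries where they do the work, as an engineer would, in place of code of your own. Each camera call takes 0.05 s, during which the arm holds its last target.

## Working session

There is one attempt and no reset: what is moved stays moved. The work goes in short steps, Python scripts to look and compute and a shell command to move; the robot and the scene stay as the last step left them, time stands still between calls to the robot, and variables do not carry over. Pictures are saved under pics/ and viewed, and the job is handed in when it is done.

```bash
mkdir -p pics; python3 - <<'E'
from workcell import r
import cv2,numpy as np
s=r.read_state();print(s)
for n in("side","top"):
    p,d=r.grab_frame(n);cv2.imwrite(f"pics/{n}0.png",p[:,:,::-1]);np.savez(f"pics/{n}0.npz",p=p,d=d)
    c=r.calibration(n);print(n,c)
E
```

```text
{'clock': 0.0, 'qpos': array([-7.60668433e+01,  7.13317961e+00,  9.46338027e+01, -7.41106535e-04,
        7.83514894e+01, -4.73302570e+00]), 'dq': array([-0.06978859, -0.06452902,  0.05392414,  0.01894691,  0.110292  ,
        0.00871625]), 'joint_efforts': array([ 3.59319583e-04, -4.17598844e+01, -3.59934461e+01,  7.73594063e-02,
        4.91722499e-02, -1.74425809e-04]), 'eef_pos': array([ 0.20784456, -0.61519608,  0.2133935 ]), 'orientation': array([[ 9.47398548e-01,  3.20055825e-01, -5.10181140e-04],
       [ 3.20056192e-01, -9.47396442e-01,  2.00383065e-03],
       [ 1.57993875e-04, -2.06171288e-03, -9.99997862e-01]]), 'contact_force': array([ 0.85285932, -0.03999503,  0.08031394]), 'ft_torque': array([0.00955624, 0.01805922, 0.01508641]), 'opening': 0.09534838192670653}
side {'K': array([[397.29819215,   0.        , 247.1184331 ],
       [  0.        , 397.29819215, 190.85426951],
       [  0.        ,   0.        ,   1.        ]]), 'k1': -0.11678559637654863, 'world_to_cam': array([[ 0.98438042, -0.17580815, -0.00931067, -0.53773598],
       [-0.10940489, -0.56942963, -0.81472723,  0.1463213 ],
       [ 0.13793392,  0.80302017, -0.57976965,  0.91585745],
       [ 0.        ,  0.        ,  0.        ,  1.        ]])}
top {'K': array([[465.72400993,   0.        , 250.5636782 ],
       [  0.        , 465.72400993, 193.81517106],
       [  0.        ,   0.        ,   1.        ]]), 'k1': -0.0999529805915681, 'world_to_cam': array([[ 0.02244742, -0.99974177, -0.00353586, -0.03962124],
       [-0.98937081, -0.02170602, -0.1437854 ,  0.57193222],
       [ 0.14367153,  0.00672589, -0.98960257,  1.32393005],
       [ 0.        ,  0.        ,  0.        ,  1.        ]])}
```

View pics/side0.png

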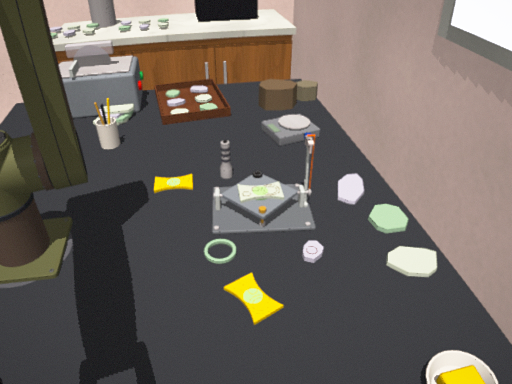

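View pics/top0.png

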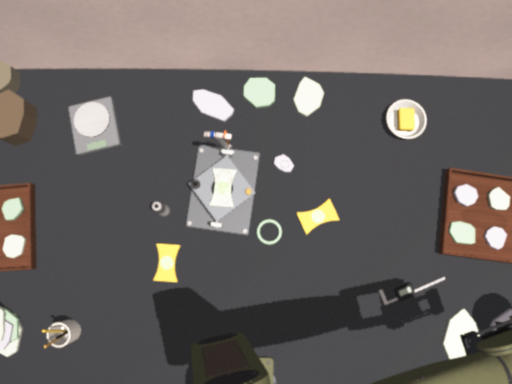

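```bash
cat > h.py <<'E'
import cv2,numpy as np
from workcell import r
def proj(n,P):
    c=r.calibration(n);P=np.atleast_2d(P);q=P@c["world_to_cam"][:3,:3].T+c["world_to_cam"][:3,3]
    u=q[:,:2]/q[:,2:];u=u*(1+c["k1"]*(u**2).sum(1,keepdims=True))
    return u@c["K"][:2,:2].T+c["K"][:2,2]
def ray(n,px):
    c=r.calibration(n);K=c["K"];d=np.array([(px[0]-K[0,2])/K[0,0],(px[1]-K[1,2])/K[1,1]])
    u=d.copy()
    for _ in range(20):u=d/(1+c["k1"]*(u@u))
    T=c["world_to_cam"];R=T[:3,:3];return -R.T@T[:3,3],R.T@np.array([u[0],u[1],1])
def atz(n,px,z):
    o,d=ray(n,px);return o+d*(z-o[2])/d[2]
def crop(n,img,x0,y0,w,h,k,f):
    cv2.imwrite(f,cv2.resize(img[y0:y0+h,x0:x0+w,::-1],None,fx=k,fy=k,interpolation=cv2.INTER_CUBIC))
E
python3 - <<'E'
from h import *
p=np.load("pics/side0.npz")["p"];crop("side",p,205,125,120,110,6,"pics/s1.png")
p=np.load("pics/top0.npz")["p"];crop("top",p,140,120,130,120,5,"pics/t1.png")
E
```

```text
(no output)
```

View pics/s1.png

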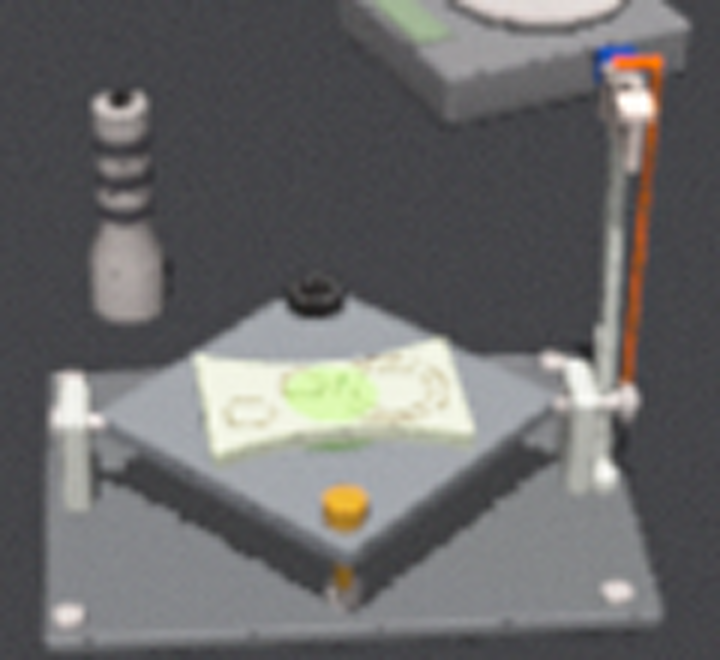

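View pics/t1.png

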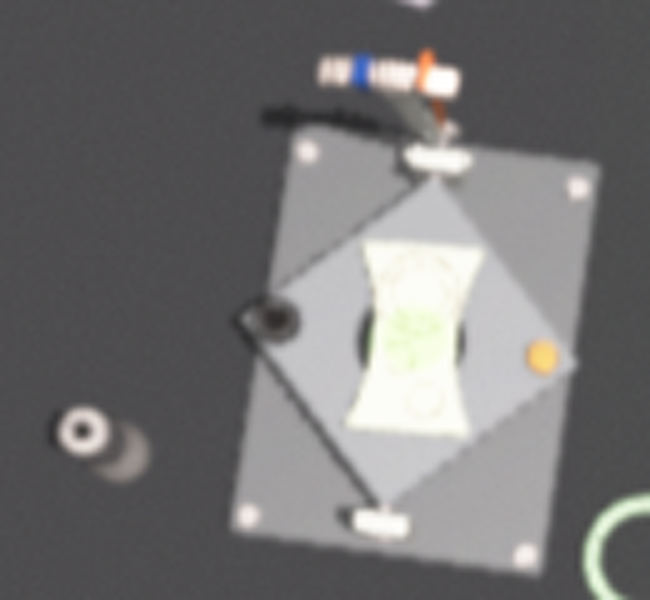

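```bash
python3 - <<'E'
from h import *
f=lambda x,y,z:atz("top",(140+(x+.5)/5-.5,120+(y+.5)/5-.5),z)
pad=f(279,319,.062);br=f(543,356,.065);pf=f(437,158,.062);pn=f(380,523,.062)
sc=[f(307,151,.014),f(578,187,.014),f(246,516,.014),f(525,555,.014)]
print("pad",pad,"br",br,"posts",pf,pn,np.linalg.norm(pf-pn));print("mid",(pf+pn)/2,np.mean(sc,0));
ax=pf-pn;print("yaw",np.degrees(np.arctan2(ax[1],ax[0])));d=pad-br;print(np.degrees(np.arctan2(-d[0],d[1])),np.linalg.norm(d))
d=sc[0]+sc[1]-sc[2]-sc[3];print(np.degrees(np.arctan2(d[1],d[0])))
d=sc[0]+sc[2]-sc[1]-sc[3];print(np.degrees(np.arctan2(-d[0],d[1])))
yaw=np.arctan2(ax[1],ax[0])
def S(c,yaw,p):
    C,s=np.cos(yaw),np.sin(yaw);return np.array([c[0]+C*p[0]-s*p[1],c[1]+s*p[0]+C*p[1],p[2]])
tip=f(427,65,.206);tab=f(361,71,.203);print("tip",tip,"tab",tab)
c=np.mean(sc,0)
np.set_printoptions(precision=2,suppress=True)
for yw in (yaw,):
  for xx in(.112,.119,.126):
    q=np.array([S(c,yw,[xx,.156*np.sin(a),.05+.155*np.cos(a)]) for a in (0,.1,.13,.15,.17,.19,.21,.23,.25,.35)])
    u=proj("top",q);print(xx,((u-[140,120])*5+2))
    u=proj("side",q);print(((u-[205,125])*6+2.5))
  print("pad exp",S(c,yw,[0,.078,.062]))
d=np.load("pics/top0.npz")["d"];print(d[182:187,192:200])
E
```

```text
pad [0.59667581 0.13362972 0.062     ] br [ 0.57785553 -0.02007132  0.065     ] posts [0.69424545 0.04477351 0.062     ] [0.4795874  0.07103753 0.062     ] 0.21625881912448006
mid [0.58691642 0.05790552 0.062     ] [0.58747317 0.05797833 0.014     ]
yaw -6.975631470590636
-6.980961868059394 0.15487806411461233
-6.971816689943538
-6.5833182558715295
tip [0.70992403 0.04282964 0.206     ] tab [0.7068161  0.07775885 0.203     ]
0.112 [[423.49  86.22]
 [394.36  82.56]
 [385.72  81.62]
 [379.99  81.04]
 [374.3   80.49]
 [368.64  79.98]
 [363.02  79.5 ]
 [357.45  79.06]
 [351.91  78.65]
 [325.01  77.14]]
[[613.49  85.02]
 [606.32  68.31]
 [604.16  64.09]
 [602.73  61.48]
 [601.29  59.04]
 [599.86  56.75]
 [598.43  54.63]
 [597.    52.67]
 [595.58  50.87]
 [588.55  44.25]]
0.119 [[425.53  73.46]
 [396.42  69.81]
 [387.78  68.89]
 [382.06  68.31]
 [376.37  67.77]
 [370.72  67.26]
 [365.11  66.79]
 [359.53  66.36]
 [354.    65.96]
 [327.12  64.51]]
[[631.12  84.5 ]
 [623.71  67.8 ]
 [621.48  63.59]
 [619.99  60.98]
 [618.51  58.54]
 [617.03  56.25]
 [615.55  54.13]
 [614.07  52.17]
 [612.6   50.38]
 [605.32  43.77]]
0.126 [[427.56  60.72]
 [398.47  57.09]
 [389.85  56.17]
 [384.13  55.61]
 [378.45  55.07]
 [372.8   54.57]
 [367.19  54.11]
 [361.62  53.69]
 [356.09  53.3 ]
 [329.22  51.9 ]]
[[648.73  83.98]
 [641.08  67.3 ]
 [638.77  63.09]
 [637.24  60.48]
 [635.7   58.04]
 [634.17  55.76]
 [632.64  53.64]
 [631.11  51.69]
 [629.59  49.89]
 [622.07  43.29]]
pad exp [0.6  0.14 0.06]
[[1.35 1.35 1.35 1.35 1.35 1.35 1.35 1.35]
 [1.35 1.35 1.34 1.35 1.35 1.35 1.35 1.35]
 [1.35 1.35 1.35 1.35 1.35 1.35 1.35 1.35]
 [1.35 1.35 1.34 1.35 1.34 1.35 1.35 1.35]
 [1.35 1.35 1.35 1.35 1.35 1.35 1.35 1.35]]
```

```bash
python3 - <<'E'
from h import *
f=lambda x,y,z:atz("top",(140+(x+.5)/5-.5,120+(y+.5)/5-.5),z)
t=f(83,430,.115);print("torch",t, f(120,452,.02))
yaw=np.radians(-6.97);c=np.array([.5873,.058])
R=np.array([[np.cos(yaw),-np.sin(yaw)],[np.sin(yaw),np.cos(yaw)]])
print("torch in stand",R.T@(t[:2]-c)); print("pad",c+R@[0,.078], "pad meas in stand",R.T@(f(279,319,.062)[:2]-c))
for n in("top","side"):
  print(ray(n,(250,190))[0])
p=np.load("pics/top0.npz")["p"];crop("top",p,195,120,40,40,15,"pics/t2.png")
E
```

```text
torch [0.52318638 0.23361782 0.115     ] [0.5214353  0.23080995 0.02      ]
torch in stand [-0.08495097  0.16653981]
pad [0.59676527 0.13542357] pad meas in stand [0.00012888 0.07620856]
[ 0.37653139 -0.03610125  1.39225999]
[ 0.41901723 -0.74667069  0.64519162]
```

View pics/t2.png

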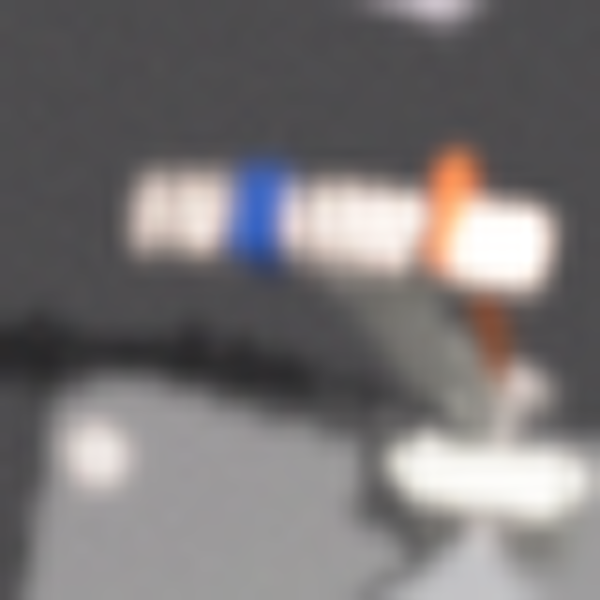

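```bash
python3 -m inch '[[[0,0,-0.16],[0.04,0.075,0.055],-1],[[0,0,-0.32],[0.08,0.15,0.11],-1],[[0,0,-0.48],[0.12,0.225,0.165],-1],[[0,0,-0.64],[0.16,0.3,0.22],-1],[[0,0,-0.853],[0.2,0.375,0.275],-1]]'
```

```text
clock: 0.52
eef_pos: [0.2883, -0.4641, 0.3249]
orientation: [[0.992, -0.126, -0.0], [-0.126, -0.992, 0.001], [-0.001, -0.001, -1.0]]
contact_force: [0.3, -1.2, 0.7]
opening: 0.0675
```

```bash
python3 -m inch '[[[0,0,0],[0.047,0.09,0],-1],[[0,0,0],[0.094,0.18,0],-1],[[0,0,0],[0.141,0.27,0],-1],[[0,0,0],[0.188,0.36,0],-1],[[0,0,0],[0.235,0.45,0],-1]]'
python3 -m inch '[[[0,0,0],[0.047,0.09,0],-1],[[0,0,0],[0.094,0.18,0],-1],[[0,0,0],[0.141,0.27,0],-1],[[0,0,0],[0.188,0.36,0],-1],[[0,0,0],[0.235,0.45,0],-1]]'
python3 -m inch '[[[-0.08,0.01,0],[0.047,0.09,0],-1],[[-0.16,0.02,0],[0.094,0.18,0],-1],[[-0.25,0.03,0],[0.141,0.27,0],-1],[[-0.34,0.041,0],[0.188,0.36,0],-1],[[-0.427,0.052,0],[0.235,0.45,0],-1]]'
```

```text
clock: 0.93
eef_pos: [0.3823, -0.2839, 0.3243]
orientation: [[0.993, -0.121, -0.0], [-0.121, -0.993, 0.0], [-0.0, -0.0, -1.0]]
contact_force: [1.1, -0.2, 0.1]
opening: 0.0339
clock: 1.35
eef_pos: [0.4763, -0.1037, 0.3244]
orientation: [[0.993, -0.12, -0.0], [-0.12, -0.993, -0.0], [-0.0, 0.0, -1.0]]
contact_force: [1.5, -0.7, 0.2]
opening: 0.0025
clock: 1.77
eef_pos: [0.5703, 0.0764, 0.3245]
orientation: [[0.993, -0.117, -0.026], [-0.12, -0.967, -0.224], [0.001, 0.226, -0.974]]
contact_force: [0.7, -0.9, -0.7]
opening: 0.0003
```

```bash
python3 -m inch '[[[0,0,0],[0.033,0.073,-0.05],-1],[[0,0,0],[0.066,0.147,-0.1],-1],[[0,0,0],[0.066,0.147,-0.2],-1],[[0,0,0],[0.066,0.147,-0.3],-1],[[0,0,0],[0.066,0.147,-0.4],-1]]'
python3 -m inch '[[[0,0,0],[0,0,-0.05],-1],[[0,0,0],[0,0,-0.09],-1],[[0,0,0],[0,0,-0.09],-1],[[0,0,0],[0,0,-0.09],-1],[[0,0,0],[0,0,-0.09],-1]]'
python3 - <<'E'
from h import *
s=r.read_state();print(s["clock"],s["eef_pos"],s["contact_force"],s["qpos"])
for n in("side","top"):
    p,d=r.grab_frame(n);np.savez(f"pics/{n}1.npz",p=p,d=d)
    if n=="top":crop(n,p,140,100,130,120,5,"pics/t3.png")
    else: crop(n,p,205,125,120,110,6,"pics/s3.png")
E
```

```text
clock: 2.18
eef_pos: [0.5963, 0.134, 0.1627]
orientation: [[0.993, -0.116, -0.027], [-0.119, -0.968, -0.222], [-0.0, 0.223, -0.975]]
contact_force: [0.5, -0.4, 0.1]
opening: 0.0004
clock: 2.6
eef_pos: [0.5972, 0.1331, 0.13]
orientation: [[0.993, -0.118, -0.025], [-0.121, -0.968, -0.221], [0.002, 0.223, -0.975]]
contact_force: [1.1, -0.3, 0.3]
opening: 0.0004
2.6 [0.59719186 0.13310244 0.13002915] [ 1.05357202 -0.30853181  0.32335708] [ 13.28166926   9.47464778 101.04078326 -12.58061184  74.27430999
 114.14767206]
```

View pics/t3.png

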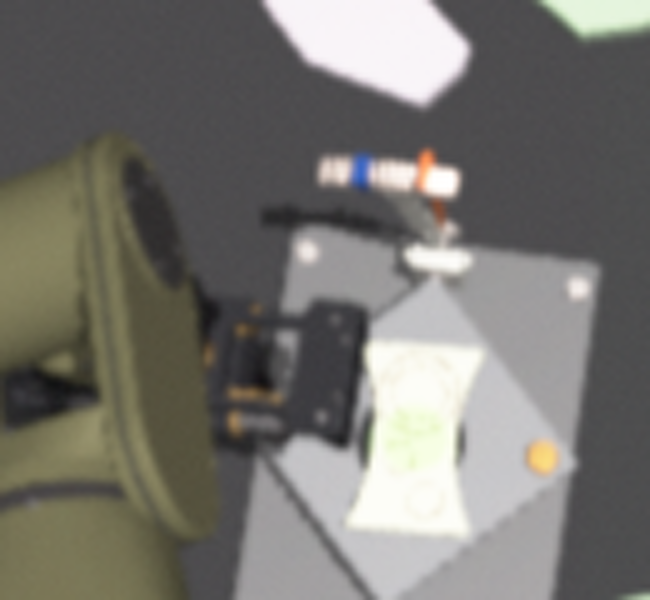

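View pics/s3.png

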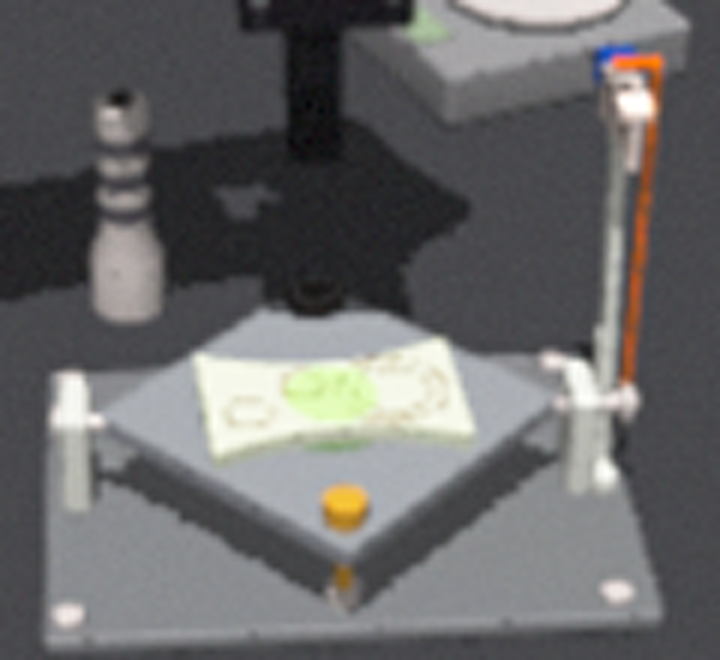

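```bash
python3 -m inch '[[[0,0,0],[0,0.006,-0.05],-1],[[0,0,0],[0,0.006,-0.1],-1],[[0,0,0],[0,0.006,-0.13],-1],[[0,0,0],[0,0.006,-0.13],-1],[[0,0,0],[0,0.006,-0.13],-1]]'
python3 -m inch '[[[0,0,0],[0,0,0],-1],[[0,0,0],[0,0,0],-1],[[0,0,0],[0,0,0],-1],[[0,0,0],[0,0,0],-1],[[0,0,0],[0,0,0],-1]]'
```

```text
clock: 3.12
eef_pos: [0.5964, 0.1353, 0.0768]
orientation: [[0.993, -0.117, -0.027], [-0.121, -0.968, -0.222], [-0.0, 0.224, -0.975]]
contact_force: [-0.3, -0.6, -0.1]
opening: 0.0007
clock: 3.53
eef_pos: [0.5968, 0.1355, 0.0773]
orientation: [[0.993, -0.118, -0.026], [-0.121, -0.968, -0.221], [0.001, 0.223, -0.975]]
contact_force: [-0.1, 0.1, 0.4]
opening: 0.0006
```

```bash
python3 -m inch '[[[0,0,0],[0,0,-0.01],-1],[[0,0,0],[0,0,-0.02],-1],[[0,0,0],[0,0,-0.03],-1],[[0,0,0],[0,0,-0.04],-1],[[0,0,0],[0,0,-0.04],-1]]'
python3 -m inch '[[[0,0,0],[0,0,-0.004],-1],[[0,0,0],[0,0,-0.008],-1],[[0,0,0],[0,0,-0.012],-1],[[0,0,0],[0,0,-0.016],-1],[[0,0,0],[0,0,-0.016],-1]]'
python3 - <<'E'
from h import *
s=r.read_state();print(s["clock"],s["eef_pos"],s["contact_force"])
for n in("side","top"):
    p,d=r.grab_frame(n)
    if n=="top":crop(n,p,195,120,40,40,15,"pics/t4.png")
    else: crop(n,p,205,125,120,110,6,"pics/s4.png")
E
```

```text
clock: 3.95
eef_pos: [0.5963, 0.1357, 0.0601]
orientation: [[0.993, -0.117, -0.027], [-0.12, -0.968, -0.221], [-0.001, 0.223, -0.975]]
contact_force: [-1.1, 2.4, 2.1]
opening: 0.0004
clock: 4.37
eef_pos: [0.5964, 0.1361, 0.0543]
orientation: [[0.993, -0.118, -0.027], [-0.121, -0.968, -0.221], [-0.0, 0.222, -0.975]]
contact_force: [-2.9, 3.9, 4.6]
opening: 0.0003
4.3667 [0.59636762 0.13606589 0.05429784] [-2.87197963  3.93265945  4.64283603]
```

View pics/t4.png

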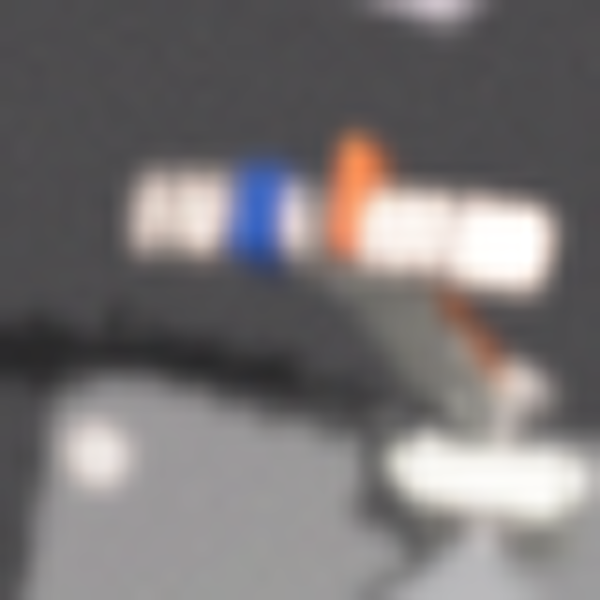

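View pics/s4.png

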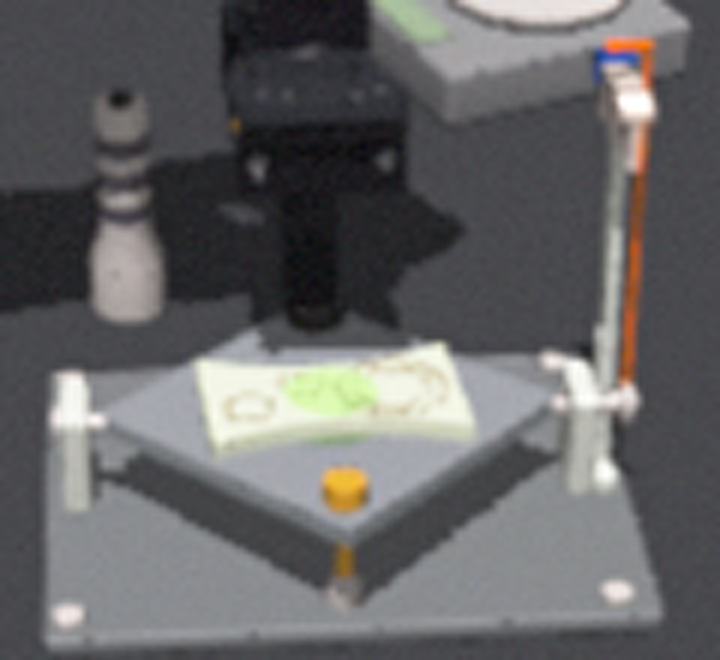

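```bash
python3 -m inch '[[[0,0,0],[0,0,-0.004],-1],[[0,0,0],[0,0,-0.008],-1],[[0,0,0],[0,0,-0.012],-1],[[0,0,0],[0,0,-0.015],-1],[[0,0,0],[0,0,-0.015],-1]]'
python3 - <<'E'
from h import *
s=r.read_state();print(s["clock"],s["eef_pos"],s["contact_force"])
for n in("top",):
    p,d=r.grab_frame(n)
    if n=="top":crop(n,p,195,120,40,40,15,"pics/t5.png")
E
```

```text
clock: 4.88
eef_pos: [0.5965, 0.1359, 0.0486]
orientation: [[0.993, -0.118, -0.027], [-0.121, -0.968, -0.221], [0.0, 0.222, -0.975]]
contact_force: [-3.2, 4.3, 6.0]
opening: 0.0004
4.8833 [0.59653222 0.13590245 0.04864506] [-3.15725294  4.25959136  6.04372812]
```

View pics/t5.png

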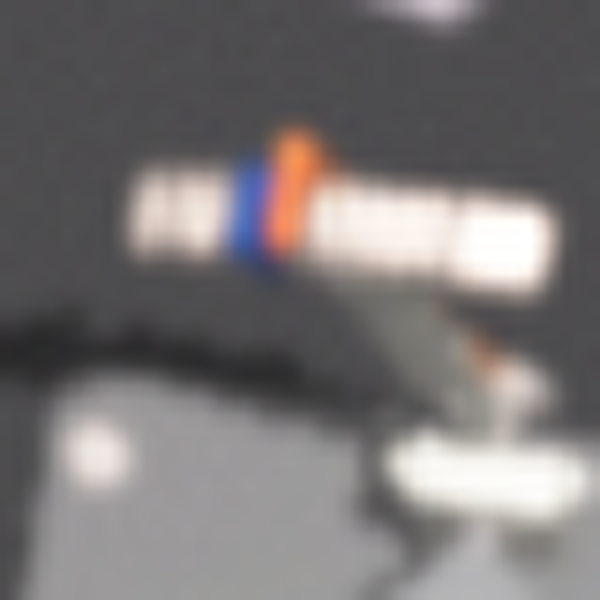

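```bash
python3 -m inch '[[[0,0,0],[0,0,-0.0015],-1],[[0,0,0],[0,0,-0.003],-1],[[0,0,0],[0,0,-0.005],-1],[[0,0,0],[0,0,-0.007],-1],[[0,0,0],[0,0,-0.007],-1]]'
python3 - <<'E'
from h import *
s=r.read_state();print(s["clock"],s["eef_pos"],s["contact_force"])
for n in("top",):
    p,d=r.grab_frame(n)
    if n=="top":crop(n,p,195,120,40,40,15,"pics/t6.png")
E
```

```text
clock: 5.35
eef_pos: [0.5965, 0.1358, 0.0461]
orientation: [[0.993, -0.118, -0.027], [-0.121, -0.968, -0.221], [0.0, 0.223, -0.975]]
contact_force: [-4.2, 5.4, 5.9]
opening: 0.0001
5.35 [0.59653394 0.13582285 0.04610257] [-4.17251679  5.43470874  5.88448584]
```

View pics/t6.png

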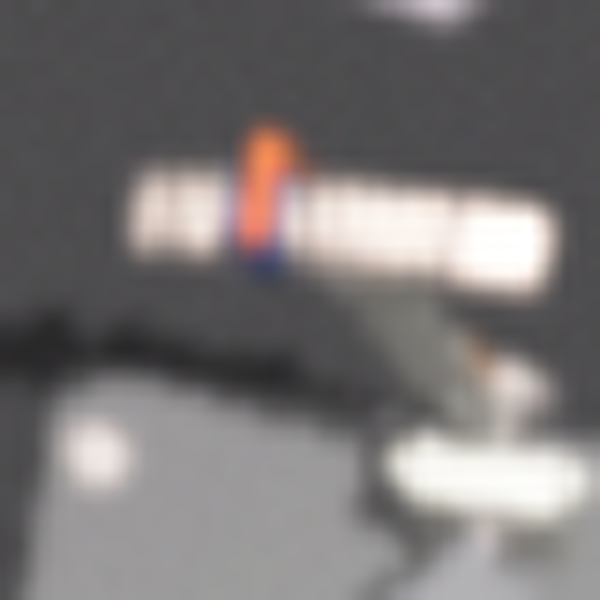

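```bash
python3 -m inch '[[[0,0,0],[0,0,0],-1],[[0,0,0],[0,0,0],-1],[[0,0,0],[0,0,0],-1],[[0,0,0],[0,0,0],-1],[[0,0,0],[0,0,0],-1]]'
python3 -m inch '[[[0,0,0],[0,0,0],-1],[[0,0,0],[0,0,0],-1],[[0,0,0],[0,0,0],-1],[[0,0,0],[0,0,0],-1],[[0,0,0],[0,0,0],-1]]'
python3 -m inch '[[[0,0,0],[0,0,0],-1],[[0,0,0],[0,0,0],-1],[[0,0,0],[0,0,0],-1],[[0,0,0],[0,0,0],-1],[[0,0,0],[0,0,0],-1]]'
python3 -m inch '[[[0,0,0],[0,0,0],-1],[[0,0,0],[0,0,0],-1],[[0,0,0],[0,0,0],-1],[[0,0,0],[0,0,0],-1],[[0,0,0],[0,0,0],-1]]'
python3 -m inch '[[[0,0,0],[0,0,0],-1],[[0,0,0],[0,0,0],-1],[[0,0,0],[0,0,0],-1],[[0,0,0],[0,0,0],-1],[[0,0,0],[0,0,0],-1]]'
python3 - <<'E'
from h import *
s=r.read_state();print(s["clock"],s["eef_pos"],s["contact_force"])
p,d=r.grab_frame("top");crop("top",p,195,120,40,40,15,"pics/t7.png")
E
```

```text
clock: 5.82
eef_pos: [0.5966, 0.1358, 0.0462]
orientation: [[0.993, -0.118, -0.027], [-0.121, -0.968, -0.221], [0.0, 0.223, -0.975]]
contact_force: [-4.1, 3.9, 6.8]
opening: 0.0005
clock: 6.23
eef_pos: [0.5965, 0.1359, 0.0462]
orientation: [[0.993, -0.118, -0.027], [-0.121, -0.968, -0.221], [0.0, 0.223, -0.975]]
contact_force: [-3.4, 4.1, 5.9]
opening: 0.0002
clock: 6.65
eef_pos: [0.5966, 0.1358, 0.0462]
orientation: [[0.993, -0.118, -0.027], [-0.121, -0.968, -0.221], [0.0, 0.223, -0.975]]
contact_force: [-3.9, 3.9, 6.6]
opening: 0.0004
clock: 7.07
eef_pos: [0.5965, 0.1358, 0.0462]
orientation: [[0.993, -0.118, -0.027], [-0.121, -0.968, -0.221], [0.0, 0.223, -0.975]]
contact_force: [-3.4, 4.8, 7.6]
opening: 0.0002
clock: 7.48
eef_pos: [0.5965, 0.1358, 0.0462]
orientation: [[0.993, -0.118, -0.027], [-0.121, -0.968, -0.221], [0.0, 0.223, -0.975]]
contact_force: [-3.1, 4.0, 7.3]
opening: 0.0005
7.4833 [0.59653172 0.1358247  0.04616819] [-3.1301601   3.99084859  7.32449368]
```

View pics/t7.png

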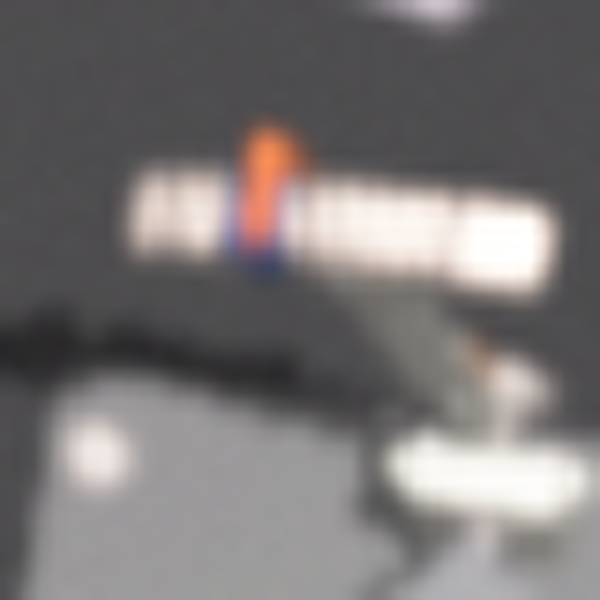

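Pointer (≈264,195) stays over the tab (≈260,213) after 2.1 s. I'll release slowly, straight up.

```bash
python3 -m inch '[[[0,0,0],[0,0,0.004],-1],[[0,0,0],[0,0,0.008],-1],[[0,0,0],[0,0,0.012],-1],[[0,0,0],[0,0,0.016],-1],[[0,0,0],[0,0,0.02],-1]]'
python3 -m inch '[[[0,0,0],[0,0,0.004],-1],[[0,0,0],[0,0,0.008],-1],[[0,0,0],[0,0,0.012],-1],[[0,0,0],[0,0,0.016],-1],[[0,0,0],[0,0,0.02],-1]]'
python3 -m inch '[[[0,0,0],[0,0,0.006],-1],[[0,0,0],[0,0,0.012],-1],[[0,0,0],[0,0,0.02],-1],[[0,0,0],[0,0,0.03],-1],[[0,0,0],[0,0,0.05],-1]]'
python3 -m inch '[[[0,0,0],[0,0,0.05],-1],[[0,0,0],[0,0,0.1],-1],[[0,0,0],[0,0,0.16],-1],[[0,0,0],[0,0,0.22],-1],[[0,0,0],[0,0,0.3],-1]]'
python3 -m inch '[[[0,0,0],[0,0,0.03],-1],[[0,0,0],[0,0,0.03],-1],[[0,0,0],[0,0,0.03],-1],[[0,0,0],[0,0,0.03],-1],[[0,0,0],[0,0,0.03],-1]]'
python3 - <<'E'
from h import *
s=r.read_state();print(s["clock"],s["eef_pos"],s["contact_force"])
p,d=r.grab_frame("top");crop("top",p,140,120,130,120,5,"pics/t8.png")
p,d=r.grab_frame("side");crop("side",p,205,125,120,110,6,"pics/s8.png")
E
```

```text
clock: 7.95
eef_pos: [0.5966, 0.1357, 0.0538]
orientation: [[0.993, -0.117, -0.026], [-0.12, -0.968, -0.221], [0.001, 0.223, -0.975]]
contact_force: [-1.4, 3.2, 3.3]
opening: 0.0003
clock: 8.37
eef_pos: [0.5966, 0.135, 0.0614]
orientation: [[0.993, -0.117, -0.027], [-0.12, -0.967, -0.222], [0.0, 0.224, -0.975]]
contact_force: [-0.5, 1.1, 1.9]
opening: 0.0003
clock: 8.78
eef_pos: [0.5954, 0.1349, 0.0806]
orientation: [[0.993, -0.117, -0.03], [-0.121, -0.967, -0.223], [-0.003, 0.224, -0.974]]
contact_force: [-0.5, 0.3, 0.3]
opening: 0.0003
clock: 9.2
eef_pos: [0.5952, 0.135, 0.2012]
orientation: [[0.993, -0.117, -0.03], [-0.121, -0.967, -0.223], [-0.003, 0.225, -0.974]]
contact_force: [0.2, 0.2, -0.2]
opening: 0.0004
clock: 9.62
eef_pos: [0.5951, 0.1351, 0.2106]
orientation: [[0.993, -0.117, -0.031], [-0.121, -0.967, -0.223], [-0.004, 0.225, -0.974]]
contact_force: [-0.1, -0.9, 0.3]
opening: 0.0005
9.6167 [0.5951093 0.1350792 0.2105989] [-0.05241473 -0.85315885  0.27454817]
```

View pics/t8.png

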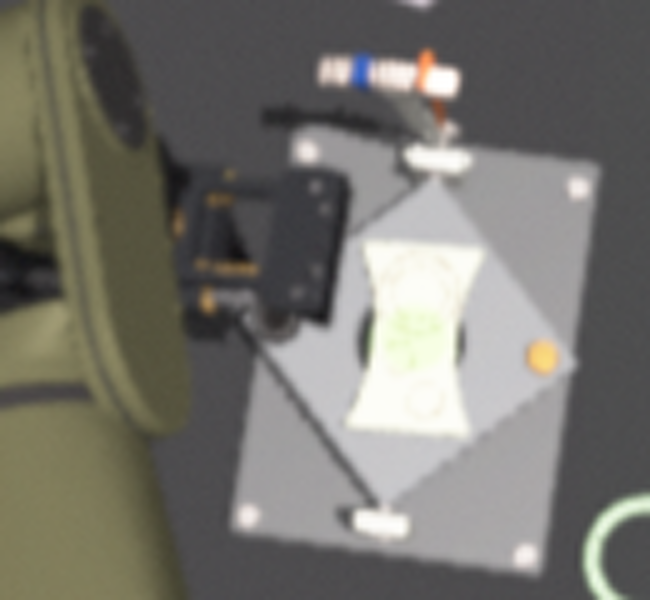

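View pics/s8.png

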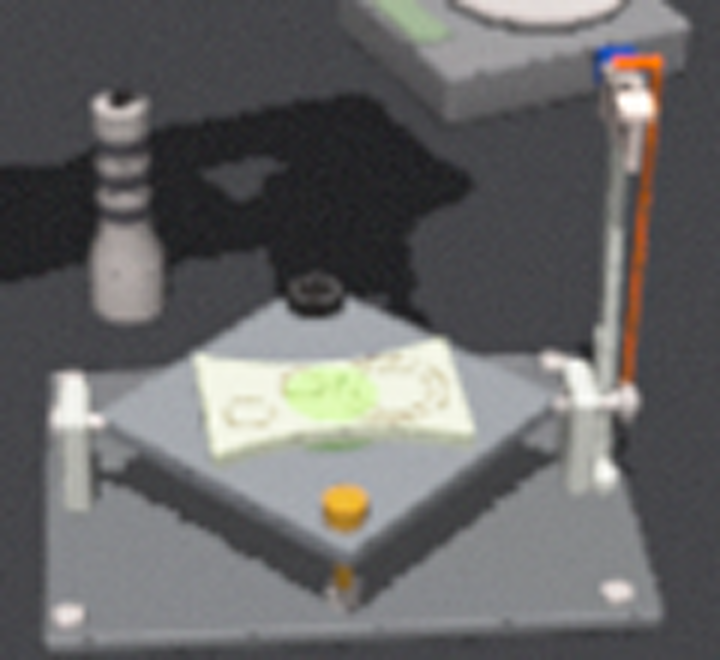

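Everything looks the same as at the start: pointer at zero (427,65), tab at (361,71), slab corners and torch unchanged, arm clear.

```bash
python3 -c "
from workcell import r
print(r.hand_in())"
```

```text
the job is handed in; nothing more can be done
None
```

I pressed the corner pad with the shut fingertips until the pointer stood over the blue tab, held it there for about 2.1 s, released it slowly and handed the job in at about 9.7 s.

- **Hold:** I estimated the tab's setting at about 0.225 rad. Top-camera pictures at the start and end of the hold show the pointer within about 1 mm of the tab's middle. The vertical force on the tool read 6–7.6 N. There were no pictures during the hold, but the height stayed at 46.2 mm.
- **After release:** The pointer is back at the scale's zero, so the plate is level. In the pictures, the slab, tab and torch are where they were at the start. The fingers are about 150 mm above the pad and the force reading is at its noise level.
- **Not checked closely:** My last pictures showed only the edge of the bangle, in its place, and did not show the offcut. The arm did not go near either one at low height.

No check failed or disagreed, but the hand-in gave no verdict.

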